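Index the jar carousel and open the nib jar

TASK

At the pen counter, turn the carousel by the bar on its hub, one click the right way, so that the hexagonal jar with the wide screw cap comes to the steel pointer. Then unscrew that cap anticlockwise while the pocket braces the jar, stop turning once the threads have let go, lift the cap straight up and finish while still holding it level just above the open mouth. Leave the jar seated in its pocket and do not upset or shift anything else.

Things in the scene. Friction and masses are not known exactly. Their poses are not given: they have to be found in the camera images.
- stand: Fixed round grey carousel base; origin on the counter under the carousel's axis, z up. Its -x axis points to the steel pointer, a bracket 146-176 mm from the axis, 52 mm high, its arrow tip pointing at the axis. The aluminium disc on it, 294 mm across, has six hexagonal pockets (58 mm across flats, walls 20 mm high, 4 mm thick, floors 42 mm above the counter) at 100 mm radius, every 60 degrees, one at the pointer.
- carousel (a joint): Angle of the carousel about its upright axis, rad, 0 at the start, positive anticlockwise seen from above. A sprung detent pulls it into a click position every 1.047 rad (60 degrees), 0 included; it resists with about 0.25 N m near a click position, less towards half way, and past half way pulls on to the next.
- hub_bar (a point): Grip bar of the carousel on top of the hub shaft, black, 70 mm long, 14 mm thick, 38 mm high; its shaft below is 12 mm across. This point is on the carousel's axis at the bar's mid height, 149 mm above the counter (bar from 130 to 168 mm). Its x axis runs along the bar, at the start along the stand's x axis; it turns with the carousel.
- station (a point): Point on the carousel's axis-to-pointer line, 100 mm from the axis and 42 mm above the counter: where the centre of a jar's underside is when its pocket stands at the pointer.
- jar: The jar to open: white plastic, hexagonal, 56 mm across flats, 66 mm to the shoulder, 0.2-0.4 kg, the only one with a wide black cap. Loose in a pocket (1 mm play each side) that keeps it from turning; at the start one pocket to either side of the pointer. Origin at the centre of its underside, z up.
- jar_mouth (a point): Centre of the jar's mouth at the neck's rim, 92 mm above the jar's underside. Neck 41 mm across, with three short threads (50 mm across). A sprung seal ring in the mouth presses the cap up with about 15 N, so the cap is tight (about 0.3-0.6 N m); with the cap off the ring stands 5 mm above this point.
- cap: The wide black screw cap, 58 mm across, 25 mm high, 45 g. Origin at the centre of its lower edge, z up; 74 mm above the jar's underside when tight, 3 mm above the shoulder. Unscrews anticlockwise seen from above: rises 2 mm, lets go at 61 degrees, springs up about 1 mm; lifts straight off from 64 to 98 degrees; further on it meets the next threads. Raised 24 mm it is clear of the seal ring.
- cap_mark (a point): Point on the cap's upper rim, 29 mm from its axis along the cap's x axis, at the outer end of a small moulded rib on its top. The cap's x axis is parallel to the jar's x axis when tight (within 2 degrees).
- dropper_a: Another white hexagonal jar of the same body with a thin black nozzle cap (22 mm across, 98 mm high in all), in a pocket next to the pointer's, on the side away from the wide-capped jar. Origin at the centre of its underside.
- dropper_b: A third jar like dropper_a, at the start in the pocket at the pointer. Origin at the centre of its underside.
- pen_cup: Steel cup of markers, 72 mm across, 150 mm high with the markers, standing on the counter left of the carousel. Origin at the centre of its underside. To be left alone.
- pencil_tray: Wooden tray of pencils, 110 x 75 x 35 mm, on the counter right of the carousel. Origin at the centre of its underside. To be left alone.
There are look-alikes about, which are no part of the job. Leave any green or yellow look-alike of the jar alone.

How it is judged (in metres and radians):
On the way, in this order (a step that is already met when the one before it is completed fails the run):
1. the wide-capped jar is at the pointer, at rest, cap still on (horizontal distance between jar and station below 0.008 m and velocity of joint carousel between -0.1 and 0.1 rad/s and z of cap in the frame of jar below 0.079 m and x of cap_mark in the frame of jar above 0.026 m), for 0.2 s.
2. the cap has been turned anticlockwise out of its threads at the pointer, and is still around the neck (horizontal distance between jar and station below 0.01 m and x of cap_mark in the frame of jar below 0.0175 m and y of cap_mark in the frame of jar above 0.015 m and z of cap in the frame of jar below 0.092 m), for 0.05 s.
At the end, for the whole second after the job is handed in: Gripper holds the cap still, level (0.2 rad), lower edge 6-60 mm above the neck rim, within 20 mm of its axis, touching neither jar nor carousel; jar seated upright within 10 mm of the station; droppers seated upright; cup and tray moved under 20 mm (z of cap in the frame of jar_mouth between 0.006 and 0.06 m and horizontal distance between cap and jar_mouth below 0.02 m and angle between cap's own z axis and vertical below 0.2 rad and linear speed of cap below 0.03 m/s and contact force between cap and the fingers above 1 N and contact force between cap and jar below 0.05 N and contact force between cap and stand below 0.05 N and horizontal distance between jar and station below 0.01 m and z of jar in the frame of stand below 0.045 m and angle between jar's own z axis and vertical below 0.06 rad and z of each of dropper_a, dropper_b in the frame of stand below 0.046 m and angle between each of dropper_a, dropper_b, pen_cup's own z axis and vertical below 0.1 rad and distance of each of pen_cup, pencil_tray from where it was at the start of the episode below 0.02 m); the arm keeps its last pose, push and grip.
It fails at once if the jar is lifted out of its seat (8 mm) or tipped (z of jar in the frame of stand above 0.05 m or angle between jar's own z axis and vertical above 0.15 rad).
It fails at once if the cap is turned on well past the release (over about 130 degrees) (x of cap_mark in the frame of jar below -0.02 m and horizontal distance between cap and jar_mouth below 0.006 m).
It fails at once if a dropper jar is lifted or tipped (z of any of dropper_a, dropper_b in the frame of stand above 0.052 m or angle between any of dropper_a, dropper_b's own z axis and vertical above 0.2 rad).
It fails at once if the pen cup or pencil tray is shifted 20 mm or more (distance of any of pen_cup, pencil_tray from where it was at the start of the episode above 0.02 m).
It also fails if it takes over 58 s, if anything falls off the work surface, if the arm or the gripper's body presses on something with over 40 N, if the wrist force passes 120 N, or if a joint passes its speed limit or range.

ROBOT

A 7-joint arm with a two-finger parallel gripper is mounted at the origin on the work surface. World frame = base frame: x ahead of the robot, y to its left, z up, the work surface at z = 0. Lengths are in mm, angles in rad, forces in N, time in s.
With the tool pointing down it reaches from about 425 to 875 mm from the base axis. Payload 9.9 kg.
Tool frame: the origin (TCP) lies midway between the tips of the shut fingers; the grasp point (between the pads) lies 19 mm behind it (manip.tcp_to_grasp is the distance from the TCP to the grasp point, in mm); y points along the fingers, x is the direction in which the jaws open and shut, and the axes are right-handed (so a half turn about y gives the same grasp; the last joint's range is limited). The gripper opens to 85 mm and grips with 20 to 120 N. Pads are 22 mm wide; open, the fingers measure 114 mm over their backs; the gripper's body (76 mm by 85 mm) begins 54 mm behind the grasp point. The pads swing forward as they close: fully open they stand 13 mm farther back than shut.
Start: joints at [1.212, 0.576, 0.025, 1.437, -0.015, 1.129, -0.057], TCP at [183.169, -649.676, 231.289] pointing down, gripper open.
Joint ranges: [-2.76, 2.76], [-0.34, 2.15], [-1.52, 1.57], [0.19, 2.46], [-1.09, 4.23], [0.17, 1.99], [-2.82, 2.82]. Speed limits (rad/s): [2.22, 2.22, 3.01, 3.01, 3.14, 3.14, 3.14].

INTERFACE

Orientations are given as a 3x3 rotation matrix whose columns are the frame's x, y, z axes.
In Python, from bench import manip gives the robot as it stands.
- The arm moves only by the shell command python3 -m jog 'ROWS'. ROWS is JSON, a list of rows, each an object of numbers: "x", "y", "z": the shift along the tool's x, y, z in mm; "rx", "ry", "rz": the turn, a rotation vector about the tool's x, y, z in rad; "grip": the closure, from 0 (fully open) to 1 (shut). A call has 1 to 10 rows; each row is the pose to reach, as a shift and turn from the pose measured when the call began, along the tool's axes at that moment; what a row does not reach only later rows make up. A row lasts 1/8 s, in which the tool goes at most 62.5 mm and 10.7 degrees, less where a joint would pass 70% of its speed; a pose out of reach is approached as far as the arm can. A call with a gripper value outside its range is refused whole. The fingers move at their own pace and stop on an object; the grip force is fixed at half the most. Time passes only in rows, so rows that repeat a pose let the fingers close. It gives the time, the measured TCP pose, the force and the opening at its end, in the units of the state.
- manip.sense(): the state, without advancing time (a new reading comes with each control period).
- manip.read_camera(name): name is "scene" or "top" or "wrist"; returns a dict with "frame" (400x640x3 uint8, red, green, blue), "depth" (400x640 float32, mm along the optical axis (not along the pixel's ray), 0 where there is no reading), "fovy" (degrees; the focal length in pixels is half the picture's height over the tangent of half this angle, whatever the lens; pixels are square), "cx", "cy" (the principal point, pixels), "T" (4x4, takes a point from camera to world coordinates). Camera axes: x right, y up, looking along -z (the intrinsics and any distortion apply to the point x, -y, -z); pixel columns grow to the right and rows downward; lengths in mm; the calibration is good to about 2 mm. The wrist camera is an equidistant fisheye: a pixel r from the principal point sees the ray r / f radians off the axis. A picture is of the moment at which its call begins.
- manip.sign_off(): hands the job in, once; it reports no verdict.
The state is a dict: "time_s": time; "q": joint angles; "qd": joint speeds; "joint_torque": joint torques, N m; "position": TCP position; "eef_rot": TCP orientation; "force": force on the tool from outside, world axes, zero at the start; "torque": the same for the moment, N m; "grip_width": finger opening in mm.
Only numpy, scipy, OpenCV 4.12 (cv2) and the standard library are available. Lean on these libraries where they do the work, as an engineer would, in place of code of your own. Each camera call takes 0.05 s, during which the arm holds its last target.

## Working session

There is one attempt and no reset: what is moved stays moved. The work goes in short steps, Python scripts to look and compute and a shell command to move; the robot and the scene stay as the last step left them, time stands still between calls to the robot, and variables do not carry over. Pictures are saved under pics/ and viewed, and the job is handed in when it is done.

```bash
mkdir -p pics; ls
cat > h.py <<'E'
import numpy as np, cv2
from bench import manip
def cap(name,fn=None):
    d=manip.read_camera(name)
    if fn: cv2.imwrite('pics/'+fn,cv2.cvtColor(d['frame'],cv2.COLOR_RGB2BGR))
    return d
def world(d,u,v,dep=None,fish=False,z=None):
    u=np.asarray(u,float);v=np.asarray(v,float)
    H=d['frame'].shape[0]; f=H/2/np.tan(np.radians(d['fovy'])/2)
    x=(u-d['cx'])/f;y=(v-d['cy'])/f
    if fish:
        r=np.hypot(x,y)+1e-12;s=np.tan(r)/r;x=x*s;y=y*s
    ray=np.stack([x,-y,-np.ones_like(x)],-1)
    R=d['T'][:3,:3];t=d['T'][:3,3]
    if z is not None:
        w=ray@R.T; k=(z-t[2])/w[...,2]; return t+w*k[...,None]
    return (ray*np.asarray(dep)[...,None])@R.T+t
def cloud(d,fish=False):
    vv,uu=np.mgrid[0:400,0:640]
    P=world(d,uu,vv,d['depth'],fish); P[d['depth']<=0]=np.nan; return P
E
python3 - <<'E'
from h import *
s=manip.sense();print({k:np.round(v,3).tolist() for k,v in s.items()})
for n in('scene','top','wrist'):
    d=cap(n,n+'0.png');print(n,d['fovy'],d['cx'],d['cy'],np.round(d['T'],3).tolist())
    np.savez(n+'0.npz',**d)
print(manip.tcp_to_grasp)
E
```

```text
pics
{'time_s': 0.0, 'q': [1.212, 0.577, 0.025, 1.438, -0.015, 1.129, -0.057], 'qd': [-0.001, -0.001, -0.001, -0.001, 0.001, -0.0, 0.0], 'joint_torque': [-0.001, -76.577, 2.25, -28.597, 0.015, 0.013, 0.0], 'position': [183.039, -649.225, 230.421], 'eef_rot': [[0.271, -0.001, 0.962], [-0.962, 0.002, 0.271], [-0.002, -1.0, -0.0]], 'force': [-0.129, -0.776, 0.035], 'torque': [0.006, -0.013, -0.019], 'grip_width': 85.354}
scene 47.01064115898979 318.1760357145981 195.82972189254556 [[0.148, -0.533, 0.833, 1571.549], [0.989, 0.08, -0.125, -149.472], [0.0, 0.842, 0.539, 817.68], [0.0, 0.0, 0.0, 1.0]]
top 44.72828822776088 317.16991944575676 201.64697001080242 [[0.015, 0.996, -0.088, 384.148], [-0.999, 0.018, 0.029, 12.519], [0.03, 0.087, 0.996, 1338.936], [0.0, 0.0, 0.0, 1.0]]
wrist 65.70646984690485 319.7810252710374 199.82647594361222 [[0.272, 0.914, 0.301, 260.534], [-0.962, 0.26, 0.083, -627.029], [-0.002, -0.312, 0.95, 372.679], [0.0, 0.0, 0.0, 1.0]]
18.700000000000003
```

View pics/scene0.png

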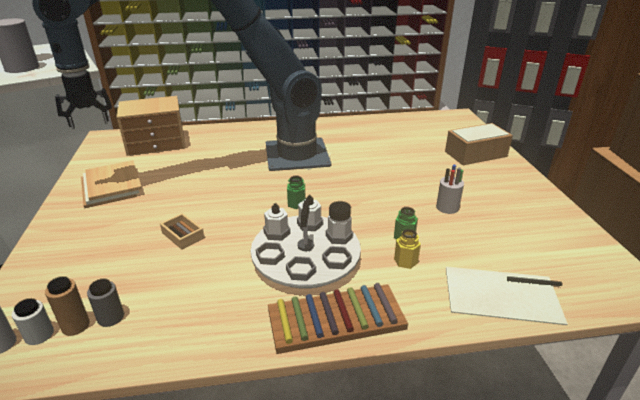

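View pics/top0.png

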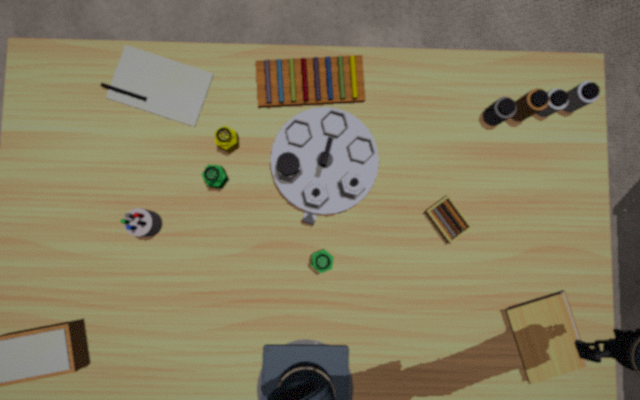

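View pics/wrist0.png

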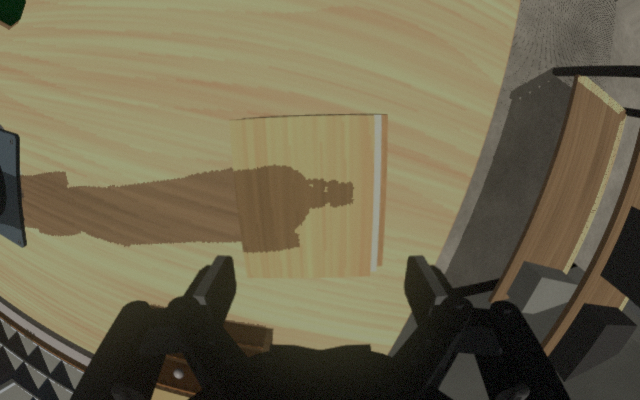

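The top view shows the carousel hub at about (324,159), pointer at (309,218), wide black cap at (288,165), dropper_b at (315,193) and dropper_a at (351,184). The green and yellow jars at (227,138), (215,176) and (321,261) stand off the carousel, so they're look-alikes. Next I'll measure these positions.

Run:
```python
from h import *
d=dict(np.load('top0.npz'));d['fovy']=float(d['fovy'])
P=cloud(d)
for n,(u,v) in dict(hub=(324,159),barend=(330,137),cap=(288,165),point=(309,218),db=(315,193),da=(351,184),disc=(300,150),cup=(137,222),tray=(446,219),paper=(160,80),green1=(321,261),yel=(227,138)).items():
    print(n,np.round(P[v,u],1), d['frame'][v,u])
img=cv2.cvtColor(d['frame'],cv2.COLOR_RGB2BGR)
c=cv2.resize(img[90:235,230:420],None,fx=4,fy=4,interpolation=cv2.INTER_CUBIC);cv2.imwrite('pics/top0c.png',c)
# cap: pixels height
Z=P[...,2]
m=np.zeros_like(Z,bool);m[145:190,268:310]=1
m&=(Z>125)&(Z<150);p=P[m];print('cap top',len(p),np.nanmedian(p,0),p.min(0),p.max(0))
m=np.zeros_like(Z,bool);m[95:225,260:390]=1
m&=(Z>25)&(Z<48);p=P[m];print('disc',np.nanmedian(p,0),p.min(0),p.max(0))
m=np.zeros_like(Z,bool);m[110:200,300:350]=1
m&=(Z>155)&(Z<180);p=P[m];print('bar',len(p),p.mean(0),p.min(0),p.max(0))
q=p[:,:2]-p[:,:2].mean(0);w,V=np.linalg.eigh(np.cov(q.T));print(V[:,1],np.ptp(q@V[:,1]),np.ptp(q@V[:,0]))
```

```text
hub [592.6 -36.7 163.4] [39 38 43]
barend [646.7 -50.5 167.8] [70 66 66]
cap [580.3  51.8 137.2] [40 39 39]
point [453.6  -3.8  48.2] [84 80 83]
db [512.  -16.8 130.4] [22 22 22]
da [ 537.  -107.3  125.5] [45 41 42]
disc [637.1  23.4  43.5] [156 158 166]
cup [432.1 417.8 137.2] [95 86 89]
tray [ 459.  -381.1   14. ] [73 36 28]
paper [833.9 417.1   6.2] [152 152 145]
green1 [341.5 -36.4  73.4] [ 56 124  70]
yel [656.4 213.5  86.5] [97 95 39]
cap top 436 [584.62422216  51.89834517 140.29360261] [556.30114747  24.38208721 125.07639582] [613.1403569   79.47615552 146.88918139]
disc [632.94170131 -46.29874672  41.38225054] [ 438.41832119 -189.38162672   25.06251635] [797.14812833 119.5075659   47.98312323]
bar 163 [611.91171202 -43.19203001 167.41114188] [577.43769457 -58.04008177 155.12633045] [646.92554005 -29.3464472  175.750576  ]
[-0.969566   0.2448301] 69.98475462296312 13.762228416943426
```

Run:
```python
from h import *
d=dict(np.load('scene0.npz'));img=cv2.cvtColor(d['frame'],cv2.COLOR_RGB2BGR)
cv2.imwrite('pics/sc0c.png',cv2.resize(img[150:300,230:430],None,fx=4,fy=4,interpolation=cv2.INTER_CUBIC))
d['fovy']=float(d['fovy']);P=cloud(d)
Z=P[...,2];m=np.zeros_like(Z,bool);m[190:250,290:325]=1
m&=(Z>145)&(Z<180);p=P[m];print('bar',len(p),p.mean(0),p.min(0),p.max(0))
m=np.zeros_like(Z,bool);m[195:225,322:360]=1
m&=(Z>130)&(Z<160);p=P[m];print('cap',len(p),p.mean(0),p.min(0),p.max(0))
```

```text
bar 149 [623.27958977 -41.39354651 162.87600971] [580.26874259 -54.36013273 145.10784041] [649.39852241 -25.32157061 170.7478149 ]
cap 284 [591.7961525   54.20789073 140.04602685] [557.30934887  27.25701322 130.32725688] [618.7960961   82.84609322 144.9899171 ]
```

View pics/top0c.png

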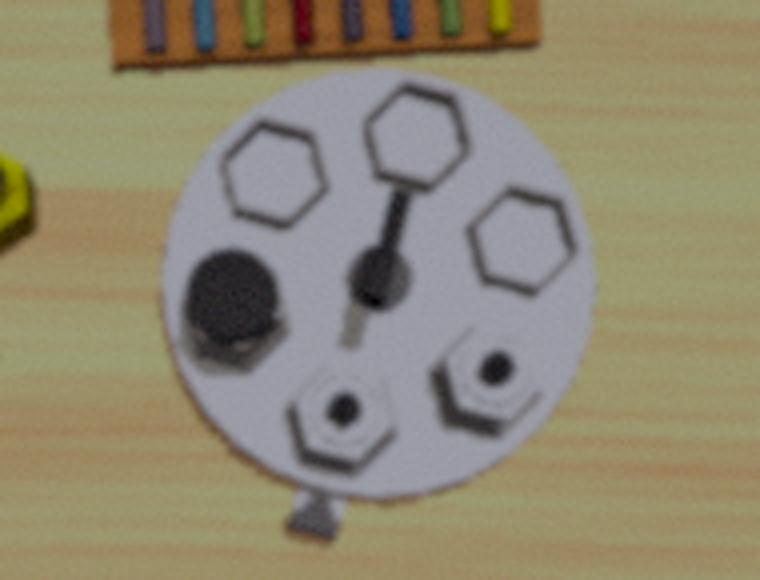

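View pics/sc0c.png

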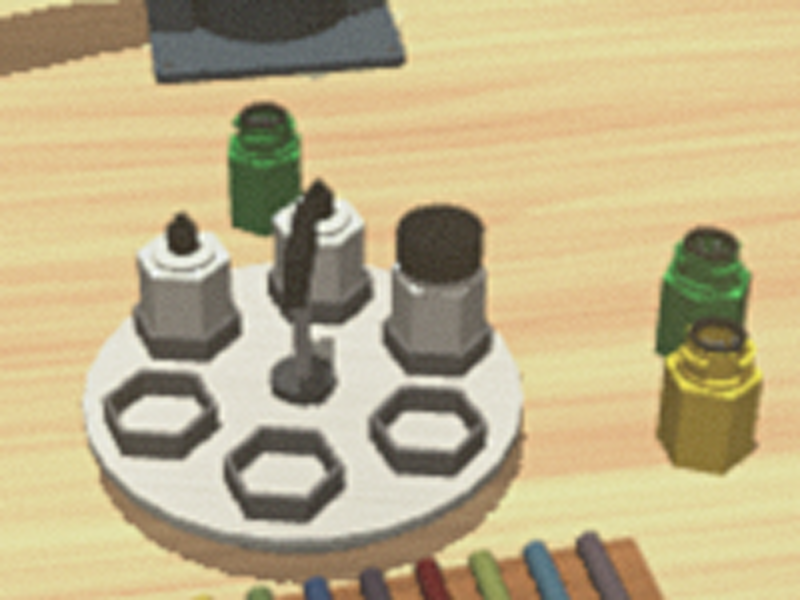

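The wide-capped jar sits anticlockwise-before the pointer: jar at bearing ~106°, pointer at ~166°. So the carousel has to turn +60°, anticlockwise. The bar is 70 x 14 mm, centred at (612,-43), which matches the given sizes. The pointer and cap positions also fit a 100 mm radius. I'll go above the hub first.

```bash
cat >> h.py <<'E'
def rel(target,jaw_deg=None,tilt_fix=True):
    """shift in tool axes and rotation vector to reach TCP target (mm), tool x at jaw_deg, pointing down"""
    s=manip.sense();R=np.array(s['eef_rot']);p=np.array(s['position'])
    a=np.degrees(np.arctan2(R[1,0],R[0,0]))
    if jaw_deg is None: jaw_deg=a
    j=np.radians(jaw_deg);x=np.array([np.cos(j),np.sin(j),0]);y=np.array([0,0,-1.]);G=np.stack([x,y,np.cross(x,y)],1)
    from scipy.spatial.transform import Rotation as Ro
    rv=Ro.from_matrix(R.T@G).as_rotvec()
    print('t',round(s['time_s'],2),'pos',np.round(p,1),'jaw',round(a,2),'tilt',np.round(R[:,1],4),'F',np.round(s['force'],1),'T',np.round(s['torque'],2),'w',round(s['grip_width'],1),'q7',round(s['q'][6],3))
    print('shift',np.round(R.T@(np.array(target)-p),1),'rot',np.round(rv,4))
E
python3 -c "
from h import *
rel([612,-43,235],-104.2)"
```

```text
t 0.15 pos [ 183.1 -649.4  230.6] jaw -74.25 tilt [-4.0e-04  1.2e-03 -1.0e+00] F [-0.9  0.1  0.3] T [-0.01 -0.09  0.01] w 85.6 q7 -0.057
shift [-467.2   -3.8  577.4] rot [ 4.000e-04  5.227e-01 -1.200e-03]
```

```bash
python3 -m jog '[{"x":-35,"y":-10,"z":43,"ry":0.05},{"x":-70,"y":-10,"z":87,"ry":0.1},{"x":-105,"y":-10,"z":130,"ry":0.15},{"x":-140,"y":-10,"z":173,"ry":0.2},{"x":-175,"y":-10,"z":216,"ry":0.25},{"x":-210,"y":-10,"z":260,"ry":0.3},{"x":-245,"y":-10,"z":303,"ry":0.35},{"x":-280,"y":-10,"z":346,"ry":0.4},{"x":-315,"y":-10,"z":389,"ry":0.45},{"x":-350,"y":-10,"z":433,"ry":0.52}]'; python3 -c "
from h import *
rel([612,-43,250],-104.2)"
```

```text
t 0.15 pos [ 183.1 -649.4  230.6] jaw -74.25 tilt [-4.0e-04  1.2e-03 -1.0e+00] F [-0.9  0.1  0.3] T [-0.01 -0.09  0.01] w 85.6 q7 -0.057
shift [-467.2  -18.8  577.4] rot [ 4.000e-04  5.227e-01 -1.200e-03]validation failed for argument at $[0]...
```

```bash
python3 -m jog '[{"x":-35,"y":-10,"z":43,"rx":0,"ry":0.05,"rz":0,"grip":0},{"x":-70,"y":-10,"z":87,"rx":0,"ry":0.1,"rz":0,"grip":0},{"x":-105,"y":-10,"z":130,"rx":0,"ry":0.15,"rz":0,"grip":0},{"x":-140,"y":-10,"z":173,"rx":0,"ry":0.2,"rz":0,"grip":0},{"x":-175,"y":-10,"z":216,"rx":0,"ry":0.25,"rz":0,"grip":0},{"x":-210,"y":-10,"z":260,"rx":0,"ry":0.3,"rz":0,"grip":0},{"x":-245,"y":-10,"z":303,"rx":0,"ry":0.35,"rz":0,"grip":0},{"x":-280,"y":-10,"z":346,"rx":0,"ry":0.4,"rz":0,"grip":0},{"x":-315,"y":-10,"z":389,"rx":0,"ry":0.45,"rz":0,"grip":0},{"x":-350,"y":-10,"z":433,"rx":0,"ry":0.52,"rz":0,"grip":0}]'; python3 -c "
from h import *
rel([612,-43,250],-104.2)"
```

```text
time_s: 1.4
position: [505.6, -193.5, 241.0]
eef_rot: [[-0.245, -0.0, 0.97], [-0.97, 0.001, -0.245], [-0.001, -1.0, -0.001]]
force: [0.5, -0.6, -0.7]
grip_width: 85.3
t 1.4 pos [ 505.6 -193.5  241. ] jaw -104.18 tilt [-5.0e-04  1.1e-03 -1.0e+00] F [ 0.5 -0.6 -0.7] T [-0.06 -0.09 -0.  ] w 85.3 q7 -1.517
shift [-172.    -8.8   66.4] rot [ 0.0007  0.0004 -0.0009]
```

```bash
python3 -m jog '[{"x":-50,"y":-8,"z":20,"rx":0,"ry":0,"rz":0,"grip":0},{"x":-100,"y":-8,"z":40,"rx":0,"ry":0,"rz":0,"grip":0},{"x":-140,"y":-8,"z":55,"rx":0,"ry":0,"rz":0,"grip":0},{"x":-172,"y":-8,"z":66,"rx":0,"ry":0,"rz":0,"grip":0},{"x":-172,"y":-8,"z":66,"rx":0,"ry":0,"rz":0,"grip":0},{"x":-172,"y":-8,"z":66,"rx":0,"ry":0,"rz":0,"grip":0}]'
python3 - <<'E'
from h import *
rel([612,-43,133],-104.2)
d=cap('wrist','w1.png');np.savez('w1.npz',**d)
P=cloud(d,True);Z=P[...,2]
m=(Z>158)&(Z<178);print(m.sum())
m&=np.hypot(P[...,0]-612,P[...,1]+43)<45
p=P[m];c=p[:,:2].mean(0);q=p[:,:2]-c;w,V=np.linalg.eigh(np.cov(q.T));a=q@V[:,1];b=q@V[:,0]
print(len(p),p.mean(0),V[:,1],np.degrees(np.arctan2(V[1,1],V[0,1])),np.ptp(a),np.ptp(b), c+V[:,1]*(a.max()+a.min())/2+V[:,0]*(b.max()+b.min())/2)
vv,uu=np.where(m);print(uu.min(),uu.max(),vv.min(),vv.max())
E
```

```text
time_s: 2.15
position: [611.2, -43.6, 248.9]
eef_rot: [[-0.245, -0.001, 0.969], [-0.969, 0.0, -0.245], [-0.0, -1.0, -0.001]]
force: [0.4, -0.9, -0.4]
grip_width: 85.3
t 2.15 pos [611.2 -43.6 248.9] jaw -104.2 tilt [-1.3e-03  4.0e-04 -1.0e+00] F [ 0.4 -0.9 -0.4] T [-0.07 -0.04  0.  ] w 85.3 q7 -1.816
shift [ -0.8 115.9   0.7] rot [ 0.0014 -0.     -0.0001]
1658
1653 [615.53039677 -42.2104733  167.20360856] [-0.97089314  0.23951306] 166.1421972281359 69.55564370138072 14.542970152405795 [613.53132109 -41.56544657]
308 327 159 246
```

View pics/w1.png

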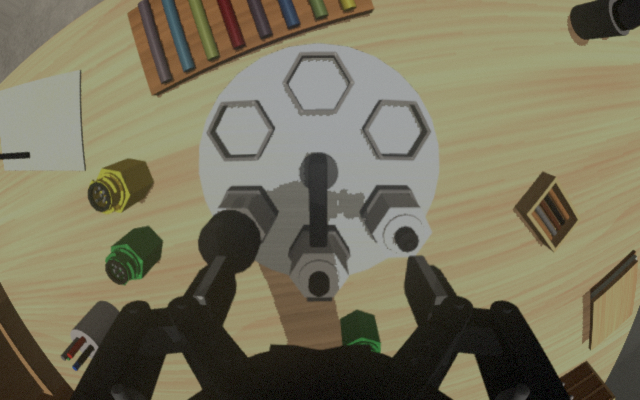

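```bash
python3 -m jog '[{"x":-1.8,"y":20,"z":1.4,"rx":0,"ry":0,"rz":0,"grip":0.4},{"x":-1.8,"y":45,"z":1.4,"rx":0,"ry":0,"rz":0,"grip":0.4},{"x":-1.8,"y":70,"z":1.4,"rx":0,"ry":0,"rz":0,"grip":0.4},{"x":-1.8,"y":95,"z":1.4,"rx":0,"ry":0,"rz":0,"grip":0.4},{"x":-1.8,"y":113,"z":1.4,"rx":0,"ry":0,"rz":0,"grip":0.4},{"x":-1.8,"y":113,"z":1.4,"rx":0,"ry":0,"rz":0,"grip":0.4}]'
python3 - <<'E'
from h import *
rel([613,-42.2,136],-104.2)
d=cap('scene','s2.png');img=cv2.imread('pics/s2.png');cv2.imwrite('pics/s2c.png',cv2.resize(img[130:290,220:420],None,fx=4,fy=3.7))
E
```

```text
time_s: 2.95
position: [611.5, -44.0, 135.1]
eef_rot: [[-0.248, -0.004, 0.969], [-0.969, -0.0, -0.248], [0.001, -1.0, -0.004]]
force: [-0.4, 0.4, -0.3]
grip_width: 51.2
t 2.95 pos [611.5 -44.  135.1] jaw -104.35 tilt [-3.7e-03 -1.0e-04 -1.0e+00] F [-0.4  0.4 -0.3] T [-0.02 -0.02  0.02] w 51.2 q7 -1.82
shift [-2.1 -0.9  1. ] rot [ 0.0036 -0.0026  0.001 ]
```

View pics/s2c.png

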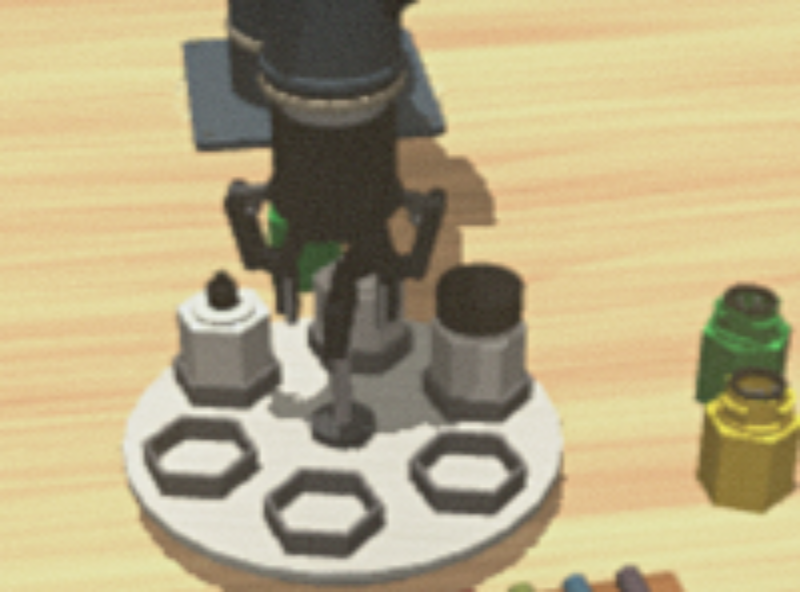

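The open fingers straddle the bar with everything else clear. I'll correct the centring by 2 mm and close.

```bash
python3 -m jog '[{"x":-2,"y":-1,"z":1,"rx":0,"ry":0,"rz":0,"grip":0.4},{"x":-2,"y":-1,"z":1,"rx":0,"ry":0,"rz":0,"grip":0.6},{"x":-2,"y":-1,"z":1,"rx":0,"ry":0,"rz":0,"grip":1},{"x":-2,"y":-1,"z":1,"rx":0,"ry":0,"rz":0,"grip":1},{"x":-2,"y":-1,"z":1,"rx":0,"ry":0,"rz":0,"grip":1},{"x":-2,"y":-1,"z":1,"rx":0,"ry":0,"rz":0,"grip":1},{"x":-2,"y":-1,"z":1,"rx":0,"ry":0,"rz":0,"grip":1}]'
python3 - <<'E'
from h import *
rel([613,-42.2,136],-104.2)
E
```

```text
time_s: 3.88
position: [613.9, -42.6, 137.7]
eef_rot: [[-0.248, -0.001, 0.969], [-0.969, -0.001, -0.248], [0.001, -1.0, -0.001]]
force: [-2.3, -0.6, 5.9]
grip_width: 13.2
t 3.88 pos [613.9 -42.6 137.7] jaw -104.35 tilt [-1.3e-03 -6.0e-04 -1.0e+00] F [-2.3 -0.6  5.9] T [-0.29  0.46  0.09] w 13.2 q7 -1.823
shift [-0.2  1.7 -0.9] rot [ 0.0011 -0.0027  0.0009]
```

```bash
python3 -m jog '[{"x":0,"y":0,"z":0,"rx":0,"ry":-0.05,"rz":0,"grip":1},{"x":0,"y":0,"z":0,"rx":0,"ry":-0.15,"rz":0,"grip":1},{"x":0,"y":0,"z":0,"rx":0,"ry":-0.25,"rz":0,"grip":1},{"x":0,"y":0,"z":0,"rx":0,"ry":-0.35,"rz":0,"grip":1},{"x":0,"y":0,"z":0,"rx":0,"ry":-0.45,"rz":0,"grip":1},{"x":0,"y":0,"z":0,"rx":0,"ry":-0.55,"rz":0,"grip":1},{"x":0,"y":0,"z":0,"rx":0,"ry":-0.65,"rz":0,"grip":1},{"x":0,"y":0,"z":0,"rx":0,"ry":-0.75,"rz":0,"grip":1},{"x":0,"y":0,"z":0,"rx":0,"ry":-0.85,"rz":0,"grip":1},{"x":0,"y":0,"z":0,"rx":0,"ry":-0.93,"rz":0,"grip":1}]'
python3 - <<'E'
from h import *
rel([613.5,-42.4,137],-44.2)
E
```

```text
time_s: 5.12
position: [613.6, -41.3, 137.8]
eef_rot: [[0.632, -0.002, 0.775], [-0.775, 0.001, 0.632], [-0.002, -1.0, -0.001]]
force: [-1.2, 3.0, 2.0]
grip_width: 12.6
t 5.12 pos [613.6 -41.3 137.8] jaw -50.83 tilt [-1.7e-03  7.0e-04 -1.0e+00] F [-1.2  3.   2. ] T [ 0.53  0.27 -0.01] w 12.6 q7 -1.07
shift [ 0.8  0.8 -0.8] rot [ 0.0008 -0.1158 -0.0017]
```

```bash
python3 -m jog '[{"x":0,"y":0,"z":0,"rx":0,"ry":-0.06,"rz":0,"grip":1},{"x":0,"y":0,"z":0,"rx":0,"ry":-0.1,"rz":0,"grip":1},{"x":0,"y":0,"z":0,"rx":0,"ry":-0.12,"rz":0,"grip":1},{"x":0,"y":0,"z":0,"rx":0,"ry":-0.12,"rz":0,"grip":1},{"x":0,"y":0,"z":0,"rx":0,"ry":-0.12,"rz":0,"grip":1}]'
python3 - <<'E'
from h import *
rel([613.5,-42.4,137],-44.2)
d=cap('scene','s3.png');img=cv2.imread('pics/s3.png');cv2.imwrite('pics/s3c.png',cv2.resize(img[130:290,220:420],None,fx=4,fy=3.7))
E
```

```text
time_s: 5.75
position: [613.5, -41.2, 137.8]
eef_rot: [[0.719, -0.002, 0.695], [-0.695, 0.001, 0.719], [-0.002, -1.0, -0.001]]
force: [-1.4, 1.5, 1.1]
grip_width: 13.5
t 5.75 pos [613.5 -41.2 137.8] jaw -43.99 tilt [-2.e-03  9.e-04 -1.e+00] F [-1.4  1.5  1.1] T [ 0.08  0.22 -0.03] w 13.5 q7 -0.973
shift [ 0.9  0.8 -0.9] rot [ 0.0008  0.0036 -0.002 ]
```

View pics/s3c.png

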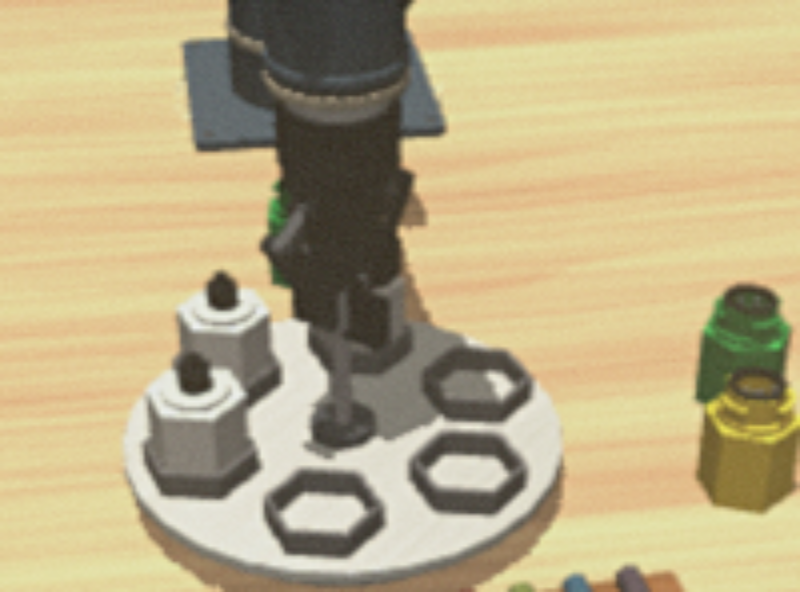

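The carousel has turned one click: the droppers moved on and the wide-capped jar is behind the gripper. Releasing and rising.

```bash
python3 -m jog '[{"x":0,"y":0,"z":0,"rx":0,"ry":0,"rz":0,"grip":0.5},{"x":0,"y":0,"z":0,"rx":0,"ry":0,"rz":0,"grip":0.4},{"x":0,"y":0,"z":0,"rx":0,"ry":0,"rz":0,"grip":0.4},{"x":0,"y":0,"z":0,"rx":0,"ry":0,"rz":0,"grip":0.4},{"x":0,"y":-15,"z":0,"rx":0,"ry":0,"rz":0,"grip":0.4},{"x":0,"y":-40,"z":0,"rx":0,"ry":0,"rz":0,"grip":0.4},{"x":0,"y":-70,"z":0,"rx":0,"ry":0,"rz":0,"grip":0},{"x":0,"y":-100,"z":0,"rx":0,"ry":0,"rz":0,"grip":0},{"x":0,"y":-110,"z":0,"rx":0,"ry":0,"rz":0,"grip":0}]'
python3 - <<'E'
from h import *
rel([515,-18.5,235],-44.2)
E
```

```text
time_s: 6.92
position: [614.6, -41.2, 250.7]
eef_rot: [[0.719, 0.002, 0.695], [-0.695, 0.001, 0.719], [0.001, -1.0, 0.002]]
force: [0.2, 0.2, -0.2]
grip_width: 85.6
t 6.92 pos [614.6 -41.2 250.7] jaw -43.99 tilt [ 1.9e-03  8.0e-04 -1.0e+00] F [ 0.2  0.2 -0.2] T [-0.03  0.02 -0.05] w 85.6 q7 -0.928
shift [-87.4  15.5 -52.9] rot [-0.0019  0.0036  0.0009]
```

Run:
```python
from h import *
d=cap('wrist','w4.png');P=cloud(d,True);Z=P[...,2]
m=(Z>134)&(Z<150)&(np.hypot(P[...,0]-515,P[...,1]+18)<50)
p=P[m];print('wrist',m.sum(),p.mean(0) if m.any() else '')
d=cap('top','t4.png');P=cloud(d);Z=P[...,2];img=cv2.imread('pics/t4.png');cv2.imwrite('pics/t4c.png',cv2.resize(img[90:240,230:420],None,fx=4,fy=4))
m=(Z>132)&(Z<150)&(np.hypot(P[...,0]-515,P[...,1]+18)<40)
p=P[m];print('top',len(p),p.mean(0),p.min(0),p.max(0))
d=cap('scene','s4.png');P=cloud(d);Z=P[...,2];img=cv2.imread('pics/s4.png');cv2.imwrite('pics/s4c.png',cv2.resize(img[130:290,220:420],None,fx=4,fy=3.7))
m=(Z>138)&(Z<150)&(np.hypot(P[...,0]-515,P[...,1]+18)<40)
p=P[m];print('scene',len(p),p.mean(0),p.min(0),p.max(0))
```

```text
wrist 2226 [522.07067404 -14.9805735  140.4896852 ]
top 426 [515.67465801 -18.84058515 140.54550653] [488.2138923  -46.57302057 133.20618058] [543.73608468   8.46259777 146.85139526]
scene 201 [518.48255936 -16.71462876 141.29359587] [485.46957926 -45.00234038 138.02007503] [545.49058224  10.93297927 144.59190877]
```

View pics/w4.png

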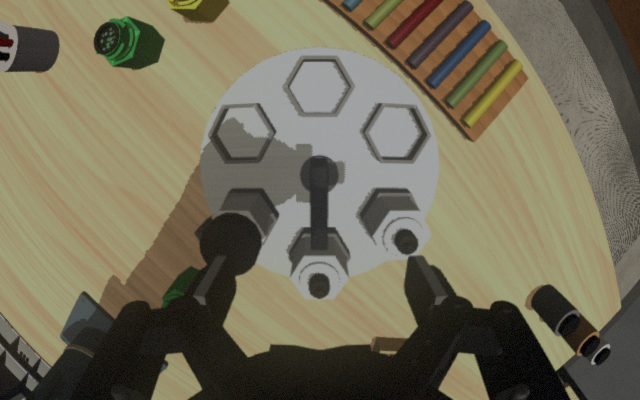

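View pics/t4c.png

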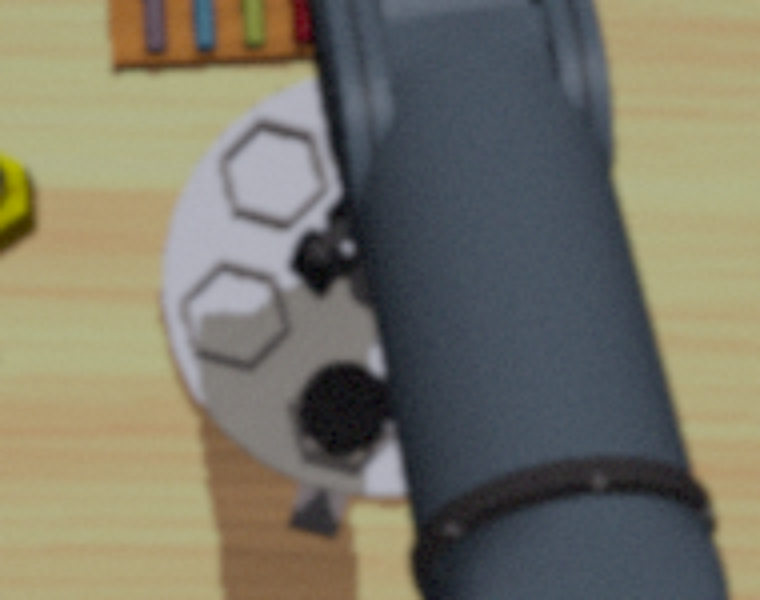

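View pics/s4c.png

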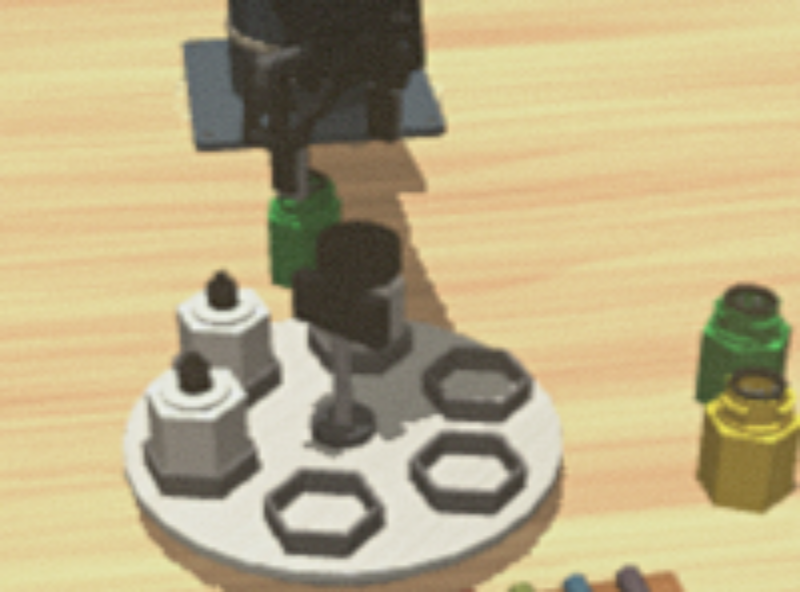

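The top view shows the wide cap at crop (342,408), right above the pointer at (318,515). It measures (516,-18), z 140.5, and the hub geometry predicts (516,-17) for the station. I'll move above it and confirm with the wrist camera.

```bash
python3 -m jog '[{"x":-20,"y":0,"z":-12,"rx":0,"ry":0,"rz":0,"grip":0},{"x":-45,"y":0,"z":-28,"rx":0,"ry":0,"rz":0,"grip":0},{"x":-70,"y":10,"z":-42,"rx":0,"ry":0,"rz":0,"grip":0},{"x":-87,"y":20,"z":-52,"rx":0,"ry":0,"rz":0,"grip":0},{"x":-87,"y":25,"z":-52,"rx":0,"ry":0,"rz":0,"grip":0},{"x":-87,"y":25,"z":-52,"rx":0,"ry":0,"rz":0,"grip":0}]'
python3 - <<'E'
from h import *
rel([516,-18,112],-44)
d=cap('wrist','w5.png');P=cloud(d,True);Z=P[...,2];np.savez('w5.npz',**d)
m=(Z>134)&(Z<150)&(np.hypot(P[...,0]-516,P[...,1]+18)<45)
p=P[m];print('wrist',m.sum(),p.mean(0),p.min(0),p.max(0),(p.min(0)+p.max(0))/2)
R=np.array(manip.sense()['eef_rot']);
pr=p@R;print('tool-axis mid',(pr.min(0)+pr.max(0))/2,np.ptp(pr,axis=0),'tcp',R.T@manip.sense()['position'])
f=cv2.imread('pics/w5.png');vv,uu=np.where(m);print(uu.min(),uu.max(),vv.min(),vv.max())
cv2.imwrite('pics/w5c.png',cv2.resize(f[max(vv.min()-20,0):vv.max()+20,uu.min()-20:uu.max()+20],None,fx=4,fy=4,interpolation=cv2.INTER_CUBIC))
E
```

```text
time_s: 7.82
position: [515.2, -18.5, 222.5]
eef_rot: [[0.719, -0.002, 0.695], [-0.695, 0.001, 0.719], [-0.002, -1.0, -0.001]]
force: [1.1, -0.2, 0.4]
grip_width: 85.3
t 7.83 pos [515.2 -18.5 222.5] jaw -44.0 tilt [-2.4e-03  8.0e-04 -1.0e+00] F [ 1.1 -0.2  0.4] T [ 0.01 -0.01 -0.01] w 85.3 q7 -0.977
shift [  0.5 110.5   1. ] rot [ 0.0011  0.     -0.0022]
wrist 4265 [517.19915981 -15.85134619 140.62883417] [486.59309917 -46.47865483 134.00540041] [545.29936524  12.20067861 143.397708  ] [515.9462322  -17.13898811 138.7015542 ]
tool-axis mid [ 382.76453205 -139.71259818  346.3323876 ] [57.96848048  9.35089605 57.77990393] tcp [ 383.22816636 -223.74673917  344.68316828]
283 357 169 240
```

View pics/w5.png

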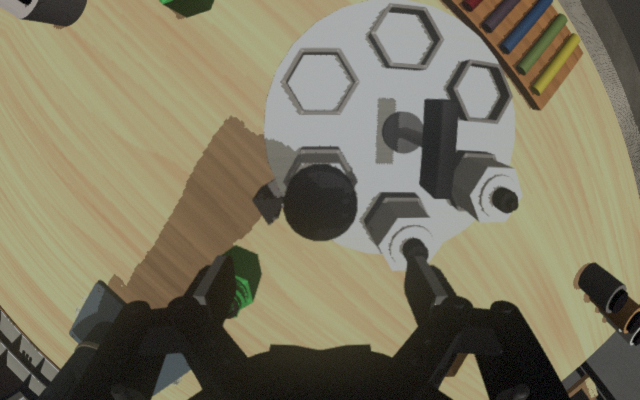

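View pics/w5c.png

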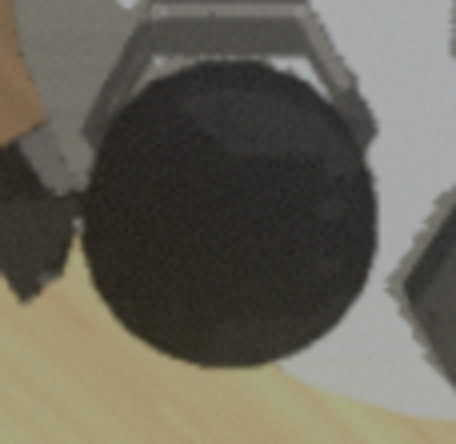

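The wrist view shows the wide cap at (320,203), the only black disc. It measures 58 mm across, matching the description, and is centred between the fingers within 2 mm. Descending.

```bash
python3 -m jog '[{"x":-0.5,"y":20,"z":1.6,"rx":0.001,"ry":0,"rz":-0.002,"grip":0},{"x":-0.5,"y":45,"z":1.6,"rx":0.001,"ry":0,"rz":-0.002,"grip":0},{"x":-0.5,"y":65,"z":1.6,"rx":0.001,"ry":0,"rz":-0.002,"grip":0},{"x":-0.5,"y":82,"z":1.6,"rx":0.001,"ry":0,"rz":-0.002,"grip":0},{"x":-0.5,"y":97,"z":1.6,"rx":0.001,"ry":0,"rz":-0.002,"grip":0},{"x":-0.5,"y":110,"z":1.6,"rx":0.001,"ry":0,"rz":-0.002,"grip":0},{"x":-0.5,"y":110,"z":1.6,"rx":0.001,"ry":0,"rz":-0.002,"grip":0},{"x":-0.5,"y":110,"z":1.6,"rx":0.001,"ry":0,"rz":-0.002,"grip":0}]'
python3 - <<'E'
from h import *
rel([516,-17,112],-44)
d=cap('wrist','w6.png');d=cap('scene','s6.png');img=cv2.imread('pics/s6.png');cv2.imwrite('pics/s6c.png',cv2.resize(img[130:290,220:420],None,fx=4,fy=3.7))
E
```

```text
time_s: 8.88
position: [516.4, -16.9, 113.1]
eef_rot: [[0.719, 0.001, 0.695], [-0.695, 0.0, 0.719], [0.0, -1.0, 0.001]]
force: [-0.3, -0.6, -0.0]
grip_width: 85.5
t 8.88 pos [516.4 -16.9 113.1] jaw -44.0 tilt [ 8.e-04  2.e-04 -1.e+00] F [-0.3 -0.6 -0. ] T [-0.03  0.01  0.  ] w 85.5 q7 -1.056
shift [-0.2  1.1 -0.4] rot [-0.0007 -0.0001  0.0004]
```

View pics/w6.png

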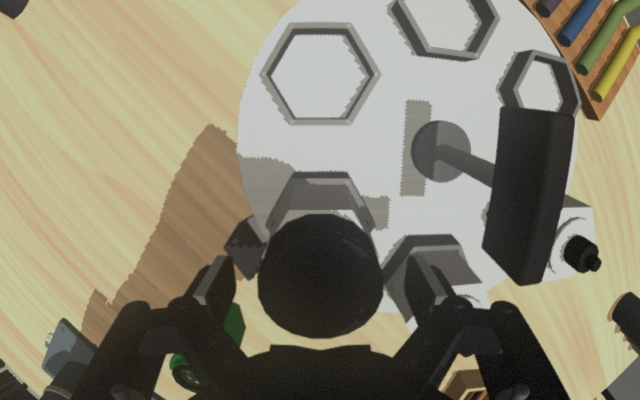

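View pics/s6c.png

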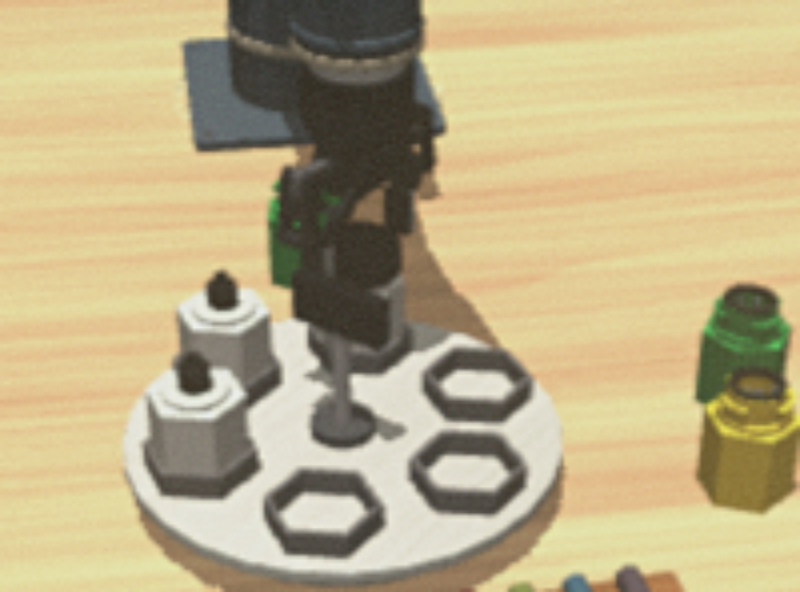

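The cap is centred between the fingers, with the cap at col 320 and the fingers at 212 and 428. Closing.

```bash
python3 -m jog '[{"x":0,"y":0,"z":0,"rx":0,"ry":0,"rz":0,"grip":0.3},{"x":0,"y":0,"z":0,"rx":0,"ry":0,"rz":0,"grip":0.5},{"x":0,"y":0,"z":0,"rx":0,"ry":0,"rz":0,"grip":0.7},{"x":0,"y":0,"z":0,"rx":0,"ry":0,"rz":0,"grip":1},{"x":0,"y":0,"z":0,"rx":0,"ry":0,"rz":0,"grip":1},{"x":0,"y":0,"z":0,"rx":0,"ry":0,"rz":0,"grip":1}]'
python3 - <<'E'
from h import *
rel([516,-17,112],-44)
d=cap('wrist','w7.png');f=cv2.imread('pics/w7.png')[200:350,235:405]
f=np.clip(f.astype(float)*2.5-30,0,255).astype(np.uint8)
cv2.imwrite('pics/w7c.png',cv2.resize(f,None,fx=4,fy=4,interpolation=cv2.INTER_CUBIC))
E
```

```text
time_s: 9.72
position: [516.8, -16.8, 114.1]
eef_rot: [[0.719, 0.002, 0.695], [-0.695, 0.0, 0.719], [0.002, -1.0, 0.002]]
force: [-1.7, -0.3, 8.1]
grip_width: 56.4
t 9.72 pos [516.8 -16.8 114.1] jaw -44.01 tilt [ 2.4e-03  1.0e-04 -1.0e+00] F [-1.7 -0.3  8.1] T [ 0.13  0.41 -0.01] w 56.4 q7 -1.056
shift [-0.4  2.1 -0.7] rot [-0.0018 -0.0002  0.0017]
```

View pics/w7c.png

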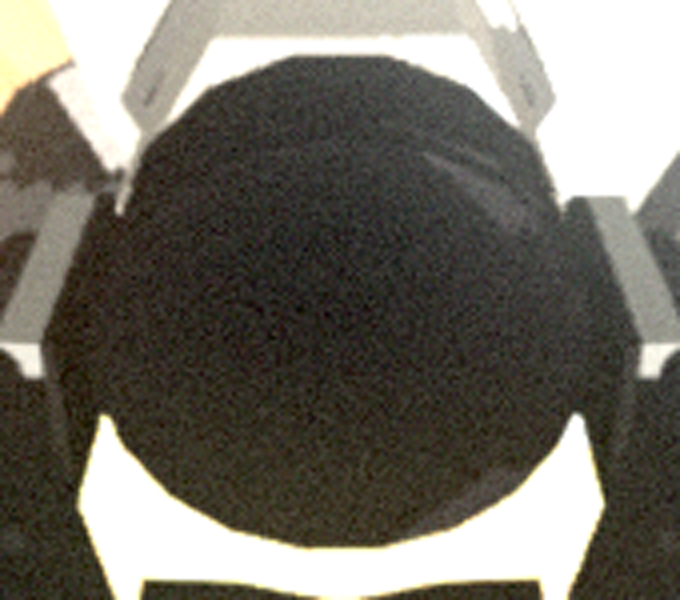

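```bash
python3 -m jog '[{"x":0,"y":0,"z":0,"rx":0,"ry":-0.05,"rz":0,"grip":1},{"x":0,"y":-0.2,"z":0,"rx":0,"ry":-0.12,"rz":0,"grip":1},{"x":0,"y":-0.4,"z":0,"rx":0,"ry":-0.2,"rz":0,"grip":1},{"x":0,"y":-0.5,"z":0,"rx":0,"ry":-0.28,"rz":0,"grip":1},{"x":0,"y":-0.7,"z":0,"rx":0,"ry":-0.36,"rz":0,"grip":1},{"x":0,"y":-0.8,"z":0,"rx":0,"ry":-0.44,"rz":0,"grip":1},{"x":0,"y":-1,"z":0,"rx":0,"ry":-0.52,"rz":0,"grip":1},{"x":0,"y":-1.1,"z":0,"rx":0,"ry":-0.6,"rz":0,"grip":1}]'
python3 - <<'E'
from h import *
rel([516.8,-16.8,115.2],-44+78)
d=cap('wrist','w8.png');f=cv2.imread('pics/w8.png')[170:350,215:425]
f=np.clip(f.astype(float)*1.8-15,0,255).astype(np.uint8)
cv2.imwrite('pics/w8c.png',cv2.resize(f,None,fx=3.3,fy=3.3,interpolation=cv2.INTER_CUBIC))
E
```

```text
time_s: 10.78
position: [516.2, -17.0, 115.1]
eef_rot: [[0.986, 0.001, 0.165], [-0.165, -0.0, 0.986], [0.001, -1.0, 0.0]]
force: [-2.1, 0.7, -0.8]
grip_width: 56.8
t 10.78 pos [516.2 -17.  115.1] jaw -9.53 tilt [ 1.3e-03 -1.0e-04 -1.0e+00] F [-2.1  0.7 -0.8] T [ 0.03  0.35 -0.29] w 56.8 q7 -0.582
shift [ 0.6 -0.1  0.3] rot [ 4.000e-04 -7.597e-01  1.300e-03]
```

View pics/w8c.png

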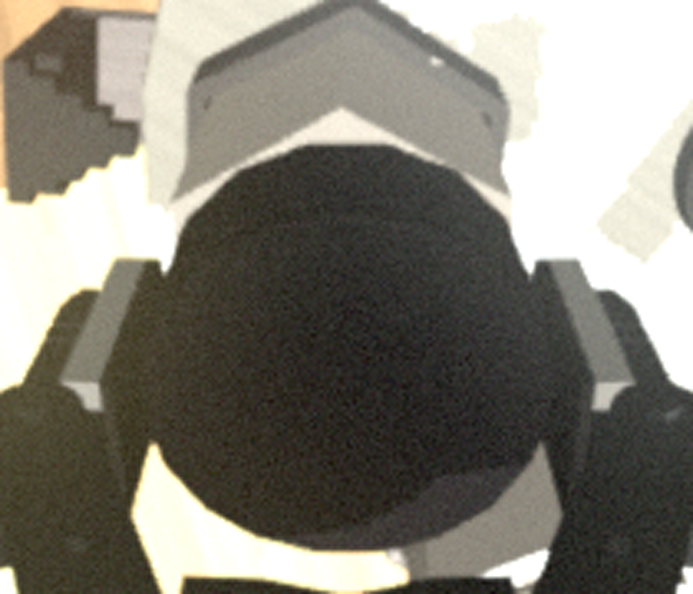

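The jar hasn't turned with the cap: its hexagon has rotated 34° relative to the gripper. The torque of 0.29 N m is normal for the thread. Continuing to about 78° total.

```bash
python3 -m jog '[{"x":0.3,"y":-0.1,"z":0,"rx":0,"ry":-0.07,"rz":0,"grip":1},{"x":0.3,"y":-0.3,"z":0,"rx":0,"ry":-0.15,"rz":0,"grip":1},{"x":0.3,"y":-0.5,"z":0,"rx":0,"ry":-0.23,"rz":0,"grip":1},{"x":0.3,"y":-0.7,"z":0,"rx":0,"ry":-0.31,"rz":0,"grip":1},{"x":0.3,"y":-0.9,"z":0,"rx":0,"ry":-0.39,"rz":0,"grip":1},{"x":0.3,"y":-1.1,"z":0,"rx":0,"ry":-0.47,"rz":0,"grip":1},{"x":0.3,"y":-1.4,"z":0,"rx":0,"ry":-0.55,"rz":0,"grip":1},{"x":0.3,"y":-1.8,"z":0,"rx":0,"ry":-0.63,"rz":0,"grip":1},{"x":0.3,"y":-1.9,"z":0,"rx":0,"ry":-0.7,"rz":0,"grip":1},{"x":0.3,"y":-1.9,"z":0,"rx":0,"ry":-0.76,"rz":0,"grip":1}]'
python3 - <<'E'
from h import *
rel([516.8,-16.8,117],-44+78)
E
python3 -m jog '[{"x":0,"y":0,"z":0,"rx":0,"ry":0,"rz":0,"grip":1}]';python3 - <<'E'
from h import *
rel([516.8,-16.8,117],-44+78)
d=cap('wrist','w9.png');f=cv2.imread('pics/w9.png')[170:350,215:425]
f=np.clip(f.astype(float)*1.8-15,0,255).astype(np.uint8)
cv2.imwrite('pics/w9c.png',cv2.resize(f,None,fx=3.3,fy=3.3,interpolation=cv2.INTER_CUBIC))
E
```

```text
time_s: 12.08
position: [515.7, -16.7, 117.1]
eef_rot: [[0.826, 0.0, -0.563], [0.563, -0.0, 0.826], [-0.0, -1.0, -0.0]]
force: [-3.1, 1.8, 3.2]
grip_width: 56.6
t 12.07 pos [515.7 -16.7 117.1] jaw 34.29 tilt [ 1.e-04 -1.e-04 -1.e+00] F [-3.1  1.8  3.2] T [ 0.4   0.8  -0.06] w 56.6 q7 0.029
shift [ 0.9  0.1 -0.7] rot [ 0.0001  0.0051 -0.    ]
time_s: 12.2
position: [515.5, -16.6, 117.2]
eef_rot: [[0.827, -0.0, -0.562], [0.562, 0.0, 0.827], [-0.0, -1.0, 0.0]]
force: [-0.4, 0.9, -0.6]
grip_width: 56.5
t 12.2 pos [515.5 -16.6 117.2] jaw 34.23 tilt [-1.e-04  1.e-04 -1.e+00] F [-0.4  0.9 -0.6] T [ 0.09  0.17 -0.1 ] w 56.5 q7 0.028
shift [ 1.   0.2 -0.9] rot [-0.0002  0.0039 -0.    ]
```

View pics/w9c.png

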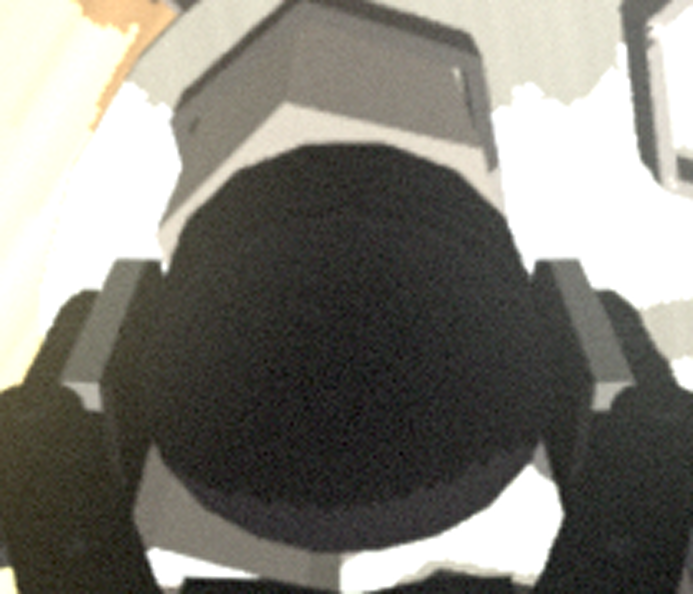

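The turning torque has fallen to about 0.1 N m, so the threads have let go. I'll lift 5 mm first and check that the jar stays down.

```bash
cat > sh.py <<'E'
from h import *
import sys
d=cap('wrist',sys.argv[1]);P=cloud(d,True);Z=P[...,2];C=np.array([516,-17])
r=np.hypot(P[...,0]-516,P[...,1]+17)
m=(r<36)&(Z>95)&(Z<114);m[:,:200]=0;m[:,440:]=0
h,e=np.histogram(Z[m],np.arange(95,115,1));print('z hist',dict(zip(e[:-1].astype(int).tolist(),h.tolist())))
m=(r<28)&(Z>132)&(Z<200);print('captop',m.sum(),np.median(Z[m]))
E
python3 sh.py w10.png
python3 -m jog '[{"x":0,"y":-1,"z":0,"rx":0,"ry":0,"rz":0,"grip":1},{"x":0,"y":-2.5,"z":0,"rx":0,"ry":0,"rz":0,"grip":1},{"x":0,"y":-4,"z":0,"rx":0,"ry":0,"rz":0,"grip":1},{"x":0,"y":-5,"z":0,"rx":0,"ry":0,"rz":0,"grip":1},{"x":0,"y":-5,"z":0,"rx":0,"ry":0,"rz":0,"grip":1}]'
python3 -c "
from h import *
rel([516,-17,145],34)"; python3 sh.py w11.png
```

```text
z hist {95: 36, 96: 51, 97: 55, 98: 32, 99: 69, 100: 42, 101: 47, 102: 71, 103: 38, 104: 57, 105: 56, 106: 186, 107: 549, 108: 219, 109: 10, 110: 0, 111: 0, 112: 0, 113: 0}
captop 13377 143.8280984243694
time_s: 12.92
position: [515.6, -16.8, 122.2]
eef_rot: [[0.827, 0.0, -0.562], [0.562, -0.0, 0.827], [0.0, -1.0, -0.0]]
force: [-1.0, 0.6, -0.2]
grip_width: 56.7
t 12.93 pos [515.6 -16.8 122.2] jaw 34.17 tilt [ 1.e-04 -2.e-04 -1.e+00] F [-1.   0.6 -0.2] T [ 0.03  0.32 -0.04] w 56.7 q7 0.035
shift [  0.2 -22.8  -0.4] rot [0.0002 0.003  0.    ]
z hist {95: 27, 96: 45, 97: 54, 98: 41, 99: 53, 100: 43, 101: 49, 102: 56, 103: 41, 104: 47, 105: 52, 106: 229, 107: 599, 108: 237, 109: 35, 110: 40, 111: 48, 112: 32, 113: 9}
captop 11781 148.73813751886928
```

The shoulder is still at 107–108 mm and the cap has risen 5 mm, so it's free. Lifting on.

```bash
python3 -m jog '[{"x":0,"y":-3,"z":0,"rx":0,"ry":0,"rz":0,"grip":1},{"x":0,"y":-7,"z":0,"rx":0,"ry":0,"rz":0,"grip":1},{"x":0,"y":-11,"z":0,"rx":0,"ry":0,"rz":0,"grip":1},{"x":0,"y":-15,"z":0,"rx":0,"ry":0,"rz":0,"grip":1},{"x":0,"y":-19,"z":0,"rx":0,"ry":0,"rz":0,"grip":1},{"x":0,"y":-23,"z":0,"rx":0,"ry":0,"rz":0,"grip":1},{"x":0,"y":-27,"z":0,"rx":0,"ry":0,"rz":0,"grip":1},{"x":0,"y":-31,"z":0,"rx":0,"ry":0,"rz":0,"grip":1},{"x":0,"y":-33,"z":0,"rx":0,"ry":0,"rz":0,"grip":1},{"x":0,"y":-33,"z":0,"rx":0,"ry":0,"rz":0,"grip":1}]'
python3 -m jog '[{"x":0,"y":0,"z":0,"rx":0,"ry":0,"rz":0,"grip":1},{"x":0,"y":0,"z":0,"rx":0,"ry":0,"rz":0,"grip":1},{"x":0,"y":0,"z":0,"rx":0,"ry":0,"rz":0,"grip":1}]' >/dev/null
python3 -c "
from h import *
rel([516,-17,155],34)"; python3 sh.py w12.png
python3 - <<'E'
from h import *
d=cap('scene','s12.png');img=cv2.imread('pics/s12.png');cv2.imwrite('pics/s12c.png',cv2.resize(img[130:290,220:420],None,fx=4,fy=3.7,interpolation=cv2.INTER_CUBIC))
d=cap('top','t12.png')
P=cloud(d)
print('cup',P[222,137],'tray',P[219,446])
E
```

```text
time_s: 14.22
position: [515.7, -16.8, 155.3]
eef_rot: [[0.827, 0.0, -0.562], [0.562, -0.0, 0.827], [0.0, -1.0, -0.0]]
force: [0.3, 0.8, -1.3]
grip_width: 56.4
t 14.6 pos [515.6 -16.7 155.2] jaw 34.18 tilt [ 1.e-04 -2.e-04 -1.e+00] F [-0.3  0.4 -0.7] T [-0.03  0.03  0.04] w 57.0 q7 0.08
shift [ 0.2  0.2 -0.4] rot [0.0002 0.0031 0.    ]
z hist {95: 34, 96: 24, 97: 22, 98: 26, 99: 33, 100: 33, 101: 18, 102: 29, 103: 41, 104: 19, 105: 29, 106: 224, 107: 553, 108: 175, 109: 37, 110: 32, 111: 111, 112: 235, 113: 87}
captop 10582 181.63696198174006
cup [432.03647324 417.40337917 138.3939732 ] tray [ 458.76269661 -379.99167144   17.78354404]
```

View pics/s12c.png

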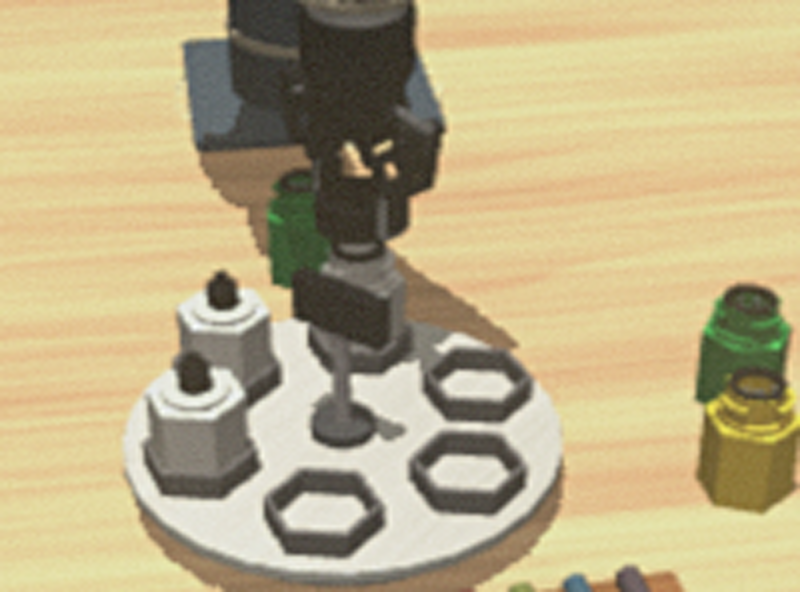

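View pics/w12.png

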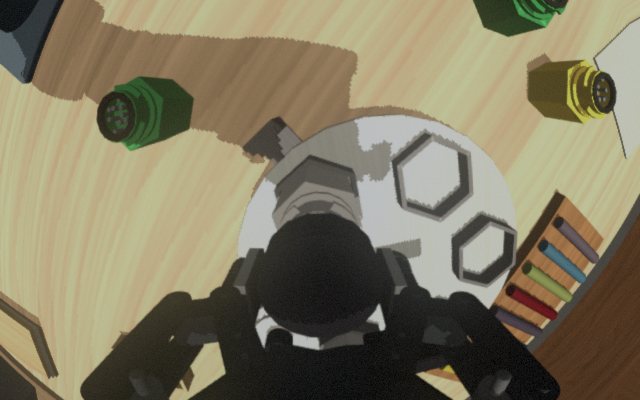

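View pics/t12.png

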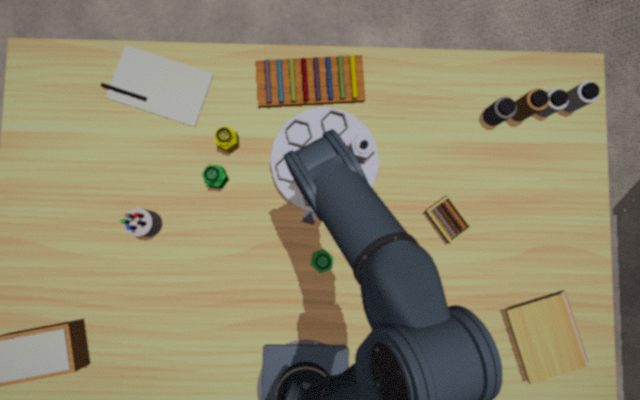

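The scene view shows the open mouth at crop (360,248) with the cap in the fingers above it and both droppers upright. The cap's lower edge is at about 157 mm, 22 mm above the rim. The shoulder is unchanged at 107–108 mm, and the cup and tray are where they were. Handing in.

```bash
python3 -c "
from bench import manip
print(manip.sign_off()); s=manip.sense();print(s['time_s'],s['position'],s['force'],s['grip_width'])"
```

```text
the job is handed in; nothing more can be done
None
the job is handed in; nothing more can be done
```

The job is done and handed in at about 15 s of the 58 s limit; sign-off reports no verdict.

I turned the carousel one click anticlockwise by its hub bar, which brought the wide-capped jar to the pointer. I then turned the cap 78° anticlockwise. The turning torque fell from about 0.3 to 0.1 N m, so I took the threads as released. I lifted the cap straight up and kept hold of it over the mouth.

My last checks before handing in:
- **Cap:** it is gripped at 57 mm opening and level. Its lower edge is about 22 mm above the neck rim, and the tool force is near zero.
- **Jar:** it is still seated, with its shoulder at the same height (107–108 mm) before and after the lift. At the pointer, the cap measured about 1 mm from where it should be.
- **Everything else:** both droppers are upright in their pockets. The cup and tray read within about 4 mm of their first measurements, mostly in height and within camera noise.

I could not make out the cap's rib clearly. The turn angle therefore comes from the gripper's rotation, the torque drop and the free lift, not from the mark itself.

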